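Find the unlatched flap of the scrap box

ROBOT

A 7-joint arm with a two-finger parallel gripper is mounted at the origin on the work surface. World frame = base frame: x ahead of the robot, y to its left, z up, the work surface at z = 0. Lengths are in m, angles in rad, forces in N, time in s.
With the tool pointing down it reaches from about 0.425 to 0.875 m from the base axis. Payload 4.7 kg.
Tool frame: the origin (TCP) lies on the centre line of the jaws, within the pads' length; the fingertips stand 22 mm ahead of it and the grasp point (between the pads) lies 3 mm ahead of it; z points along the fingers, y is the line along which they close (so a half turn about z gives the same grasp; the last joint's range is limited). The gripper opens to 85 mm and grips with 20 to 120 N. Pads are 22 mm wide; open, the fingers measure 114 mm over their backs; the gripper's body (76 mm by 85 mm) begins 54 mm behind the grasp point. The pads swing forward as they close: fully open they stand 13 mm farther back than shut.
Start: joints at [1.34, 0.321, -0.07, 1.45, 0.023, 1.371, -0.057], TCP at [0.158, -0.631, 0.253] pointing down, gripper open.
Joint ranges: [-2.86, 2.86], [-0.3, 2.09], [-1.38, 1.24], [0.06, 2.45], [-1.56, 4.7], [0.09, 2.05], [-2.69, 2.69]. Speed limits (rad/s): [2.57, 2.57, 3.14, 3.14, 3.14, 3.14, 3.14].

INTERFACE

Orientations are given as a rotation vector (axis times angle).
In Python, from rig import env gives the robot as it stands.
- The arm moves only by the tool send_rows, never from a script. Its argument "targets" is a list of rows, each a list of 5 numbers: the opening, from -1 (shut) to 1 (fully open), then the shift along the world's x, y, z in m, then the turn about the world's z in degrees. A call has 1 to 12 rows; each row is the pose to reach, as a shift and turn from the pose commanded when the call began; what a row does not reach only later rows make up. A row lasts 1/8 s, in which the tool goes at most 62.5 mm and 10.7 degrees, less where a joint would pass 70% of its speed; a pose out of reach is approached as far as the arm can. A call with a gripper value outside its range is refused whole. The fingers move at their own pace and stop on an object; "force" is the grip in N (left out, the last holds). Time passes only in rows, so rows that repeat a pose let the fingers close. It gives the time, the measured TCP pose, the force, the opening and the grip force at its end, in the units of the state.
- env.observe(): the state, without advancing time (a new reading comes with each control period).
- env.capture(name): name is "scene" or "top" or "wrist"; returns the picture (384x512x3 uint8, blue, green, red); there is no depth.
- env.camera_info(name): a dict with "fovy" (degrees; the focal length in pixels is half the picture's height over the tangent of half this angle, whatever the lens; pixels are square), "cx", "cy" (the principal point, pixels), "k1" (the pictures are not rectified: a ray, as slopes to the right and down, at radius r is drawn at 1 + k1 r^2 times it, then the intrinsics apply), "R" (3x3) and "t" (3): a world point X has camera coordinates R X + t. Camera axes: x right, y down, z forward; pixel columns grow to the right and rows downward; lengths in m; the calibration is good to about 2 mm. A picture is of the moment at which its call begins: read the wrist's pose just before it. camera_info takes no time and is no camera call; for the wrist camera it gives the pose at the moment of the call.
- env.close_job(): hands the job in; it is judged then, once.
The state is a dict: "time": time; "qpos": joint angles; "joint_vel": joint speeds; "effort": joint torques, N m; "position": TCP position; "orientation": TCP orientation; "wrist_force": force on the tool from outside, world axes, zero at the start; "torque": the same for the moment, N m; "grip_width": finger opening in m; "grasp_force": force on a finger pad.
Only numpy, scipy, OpenCV 4.12 (cv2) and the standard library are available. Lean on these libraries where they do the work, as an engineer would, in place of code of your own. Each camera call takes 0.05 s, during which the arm holds its last target. There are 200 camera calls.

TASK

Three of the four flaps on the red scrap box are latched from below and one is loose: press gently on the yellow marks, one flap after another, until you find the flap that rocks, then push its marked end down until it is wide open against its stop, and take the hand away leaving it open. Use fingertips only: pick nothing up, do not force the latched flaps, and leave the bottle, filter, carton and spanner where they are.

Things in the scene. Friction and masses are not known exactly. Their poses are not given: they have to be found in the camera images.
- scrap_box: Fixed red steel scrap box on the bench, 150 (x) by 344 (y) by 100 mm high, four compartments in a row along its y, each covered by one of the four flaps. Origin: centre of its underside, on the bench (z = 0). Its x axis points away from its front, z up. Does not move.
- bay1: Fixed black frame of flap 1, 134 (x) by 82 (y) mm, one of four alike, 82 mm apart in the box's top; their order varies. Origin: middle of the flap's pivot line, level with the shut flap's top face, 100 mm above the bench. The pivot line is its y; the yellow mark lies towards its -x; z up. The opening spans x -87 to +27, y -37 to +37 mm, with 90 mm of empty depth.
- flap1 (a joint): Turn of flap 1, rad: 0 shut, positive with the marked end down. Grey metal, 110 by 70 by 4 mm, from 85 mm on the marked side of the pivot to 25 mm beyond. If it is the loose one, it turns from -0.08 to a stop at 0.9 (wide open) under about 2 N on the mark and stays where left; if latched, it gives on a springy seal, 3 N per mm at the mark, and stops dead at 0.06.
- mark1 (a point): Centre of the round yellow press mark (26 mm across) on the top face of flap 1, 65 mm from the pivot line, midway across the flap; it moves with the flap. Shut, it is at bay1 frame x = -65, y = 0, z = 0 mm.
- bay2: Fixed black frame of flap 2, 134 (x) by 82 (y) mm, one of four alike, 82 mm apart in the box's top; their order varies. Origin: middle of the flap's pivot line, level with the shut flap's top face, 100 mm above the bench. The pivot line is its y; the yellow mark lies towards its -x; z up. The opening spans x -87 to +27, y -37 to +37 mm, with 90 mm of empty depth.
- flap2 (a joint): Turn of flap 2, rad: 0 shut, positive with the marked end down. Grey metal, 110 by 70 by 4 mm, from 85 mm on the marked side of the pivot to 25 mm beyond. If it is the loose one, it turns from -0.08 to a stop at 0.9 (wide open) under about 2 N on the mark and stays where left; if latched, it gives on a springy seal, 3 N per mm at the mark, and stops dead at 0.06.
- mark2 (a point): Centre of the round yellow press mark (26 mm across) on the top face of flap 2, 65 mm from the pivot line, midway across the flap; it moves with the flap. Shut, it is at bay2 frame x = -65, y = 0, z = 0 mm.
- bay3: Fixed black frame of flap 3, 134 (x) by 82 (y) mm, one of four alike, 82 mm apart in the box's top; their order varies. Origin: middle of the flap's pivot line, level with the shut flap's top face, 100 mm above the bench. The pivot line is its y; the yellow mark lies towards its -x; z up. The opening spans x -87 to +27, y -37 to +37 mm, with 90 mm of empty depth.
- flap3 (a joint): Turn of flap 3, rad: 0 shut, positive with the marked end down. Grey metal, 110 by 70 by 4 mm, from 85 mm on the marked side of the pivot to 25 mm beyond. If it is the loose one, it turns from -0.08 to a stop at 0.9 (wide open) under about 2 N on the mark and stays where left; if latched, it gives on a springy seal, 3 N per mm at the mark, and stops dead at 0.06.
- mark3 (a point): Centre of the round yellow press mark (26 mm across) on the top face of flap 3, 65 mm from the pivot line, midway across the flap; it moves with the flap. Shut, it is at bay3 frame x = -65, y = 0, z = 0 mm.
- bay4: Fixed black frame of flap 4, 134 (x) by 82 (y) mm, one of four alike, 82 mm apart in the box's top; their order varies. Origin: middle of the flap's pivot line, level with the shut flap's top face, 100 mm above the bench. The pivot line is its y; the yellow mark lies towards its -x; z up. The opening spans x -87 to +27, y -37 to +37 mm, with 90 mm of empty depth.
- flap4 (a joint): Turn of flap 4, rad: 0 shut, positive with the marked end down. Grey metal, 110 by 70 by 4 mm, from 85 mm on the marked side of the pivot to 25 mm beyond. If it is the loose one, it turns from -0.08 to a stop at 0.9 (wide open) under about 2 N on the mark and stays where left; if latched, it gives on a springy seal, 3 N per mm at the mark, and stops dead at 0.06.
- mark4 (a point): Centre of the round yellow press mark (26 mm across) on the top face of flap 4, 65 mm from the pivot line, midway across the flap; it moves with the flap. Shut, it is at bay4 frame x = -65, y = 0, z = 0 mm.
- oil_bottle: Loose green oil bottle, 68 mm across, 200 mm tall, standing beside the box's -y end. Origin: centre of its underside. Bystander.
- oil_filter: Loose blue oil filter canister, 72 mm across, 78 mm tall, standing in front of the box. Origin: centre of its underside. Bystander.
- plug_box: Loose small carton, 50 by 90 by 45 mm high, beside the box's +y end. Origin: centre of its underside. Bystander.
- spanner: Loose steel spanner, 160 mm long along its x, lying in front of the box. Origin: on its underside. Bystander.

How it is judged:
By the outcome, as a careful person would: the job done as asked, in the order asked, and still so for the second after the job is handed in, with the robot touching nothing.
It also fails if it takes over 45 s, if anything falls off the work surface, if the arm or the gripper's body presses on something with over 40 N, if the wrist force passes 120 N, or if a joint passes its speed limit or range.

## Working session

There is one attempt and no reset: what is moved stays moved. The work goes in short steps, Python scripts to look and compute and a tool call to move; the robot and the scene stay as the last step left them, time stands still between calls to the robot, and variables do not carry over. Pictures are saved under pics/ and viewed, at most 10 in all, crops included, and the job is handed in when it is done.

Besides the shell and the picture viewer there is one more tool, called as name(argument=value, ...), one argument or row to a line, values as JSON. send_rows: Moves the arm, as the interface text tells. Its arguments: {"type":"object","properties":{"targets":{"type":"array","items":{"type":"array","items":{"type":"number"}}},"force":{"type":"number"}},"required":["targets"]}

```bash
mkdir -p pics; cat > h.py <<'E'
import numpy as np, cv2
from rig import env
def ray(ci,u,v):
    f=192/np.tan(np.radians(ci["fovy"])/2)
    K=np.array([[f,0,ci["cx"]],[0,f,ci["cy"]],[0,0,1]])
    d=np.array([(u-ci["cx"])/f,(v-ci["cy"])/f]); s=d.copy()
    for _ in range(30): s=d/(1+ci["k1"]*(s@s))
    R=np.array(ci["R"]);t=np.array(ci["t"])
    return -R.T@t, R.T@np.array([s[0],s[1],1])
def onplane(ci,u,v,z):
    c,d=ray(ci,u,v); return c+d*(z-c[2])/d[2]
def yellow(im):
    h=cv2.cvtColor(im,cv2.COLOR_BGR2HSV)
    m=cv2.inRange(h,(20,110,90),(36,255,255))
    n,l,s,c=cv2.connectedComponentsWithStats(m)
    return [(c[i],s[i]) for i in range(1,n) if s[i][4]>25]
E
python3 - <<'E'
from h import *
s=env.observe();print(s)
for n in("scene","top"):
    ci=env.camera_info(n);im=env.capture(n);cv2.imwrite(f"pics/{n}0.png",im);print(n,ci)
    for c,st in yellow(im): print(c,st,onplane(ci,*c,.1).round(4))
E
```

```text
{'time': 0.0, 'qpos': array([ 1.34009697,  0.32180471, -0.07003214,  1.4516894 ,  0.02256559,
        1.37080066, -0.05691463]), 'joint_vel': array([-1.57758802e-04, -1.58150050e-03,  4.31193252e-05,  7.77270317e-04,
       -8.32322175e-04, -4.25842250e-04, -4.48288458e-04]), 'effort': array([-2.13213257e-04, -4.93584323e+01, -3.82348085e-01, -3.14338338e+01,
        1.29962753e-02,  1.11738138e-02,  2.20748348e-06]), 'position': array([ 0.15734673, -0.63014894,  0.25222769]), 'orientation': array([-3.11622043e+00, -3.83276570e-01,  4.95841094e-04]), 'wrist_force': array([ 0.11184989, -0.02665068, -0.16167327]), 'torque': array([ 0.03677928, -0.0002451 , -0.03021773]), 'grasp_force': 0.0, 'grip_width': 0.08522309747628436}
scene {'fovy': 53.364679457896784, 'cx': 257.9223152764259, 'cy': 187.4801616656604, 'k1': -0.1068704505098707, 'R': array([[ 0.2484496 ,  0.96862952, -0.00544412],
       [ 0.7016948 , -0.18385073, -0.68834826],
       [-0.66775535,  0.16719974, -0.72535994]]), 't': array([-0.15557543, -0.28563519,  1.42047799])}
[360.76219126  61.30652312] [ 329   31   67   58 31
[... 204 characters left out ...]
2] [278 182  10   7  55] [0.5217 0.0959 0.1   ]
[313.69090909 184.89090909] [309 182  10   7  55] [0.5414 0.1758 0.1   ]
top {'fovy': 49.322750179683865, 'cx': 256.46616990672544, 'cy': 192.9283899012308, 'k1': 0.03541225786624686, 'R': array([[ 0.17685014, -0.98423635,  0.00168393],
       [-0.95887309, -0.17267821, -0.2252657 ],
       [ 0.22200547,  0.03822359, -0.97429591]]), 't': array([-0.04590996,  0.55567117,  0.93664385])}
[202.69387755 185.94897959] [198 181  11  11  98] [0.541  0.1769 0.1   ]
[235. 200.] [230 195  11  11  97] [0.5216 0.0972 0.1   ]
[267.71568627 214.09803922] [262 209  12  11 102] [0.5026 0.0178 0.1   ]
[301.  228.5] [296 223  11  12 104] [ 0.4834 -0.0617  0.1   ]
```

View pics/top0.png

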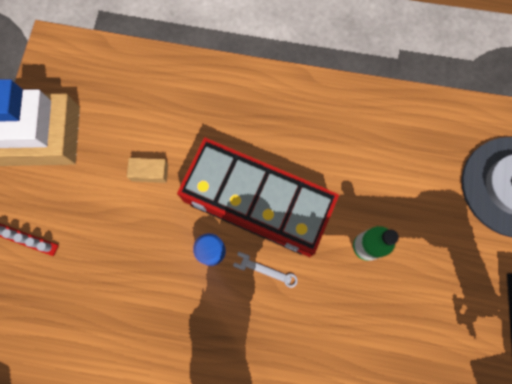

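View pics/scene0.png

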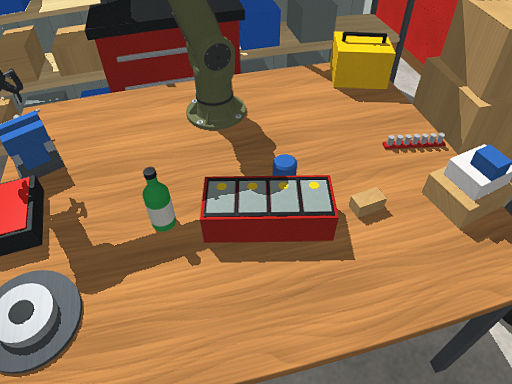

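The top view shows the box with yellow marks at (203,186), (235,200), (268,214) and (301,228), and the bottle at (375,243) near the -y end. The scene view agrees: the two cameras give the same marks to within 2 mm, at z = 0.1. I'll go over the bottle with closed fingers, aligned with the box.

send_rows(
  targets=[
    [-1,0,0,0.06,0],
    [-1,0.02,0.03,0.08,-5],
    [-1,0.325,0.569,0.08,-27.6],
    [-1,0.325,0.569,0.08,-27.6],
    [-1,0.325,0.569,0.08,-27.6],
    [-1,0.325,0.569,0.08,-27.6],
    [-1,0.325,0.569,0.08,-27.6],
    [-1,0.325,0.569,0.08,-27.6],
    [-1,0.325,0.569,0.08,-27.6],
    [-1,0.325,0.569,0.08,-27.6],
    [-1,0.325,0.569,0.08,-27.6],
    [-1,0.325,0.569,0.08,-27.6],
  ],
  force=20,
)

```text
time: 1.6
position: [0.483, -0.0594, 0.3333]
orientation: [3.119, -0.37, 0.0]
wrist_force: [0.3, -0.0, -0.4]
grip_width: 0.0
grasp_force: 0.0
```

```bash
python3 - <<'E'
from h import *
s=env.observe();print(s["position"],s["orientation"],s["wrist_force"])
ci=env.camera_info("wrist");im=env.capture("wrist");cv2.imwrite("pics/w0.png",im)
for c,st in yellow(im): print(c,st,onplane(ci,*c,.1).round(4))
E
```

```text
[ 0.48301871 -0.05943272  0.3332788 ] [ 3.11924054e+00 -3.70266506e-01  3.59283678e-04] [ 0.31788551 -0.013217   -0.42820257]
[124.43708609 170.48013245] [115 161  20  20 302] [0.5218 0.0973 0.1   ]
[186.62783172 170.37864078] [177 161  20  20 309] [0.5025 0.0178 0.1   ]
[250.13099042 170.41533546] [241 161  20  20 313] [ 0.4832 -0.062   0.1   ]
[ 64.93548387 170.79569892] [ 56 162  19  19 279] [0.541  0.1767 0.1   ]
```

View pics/w0.png

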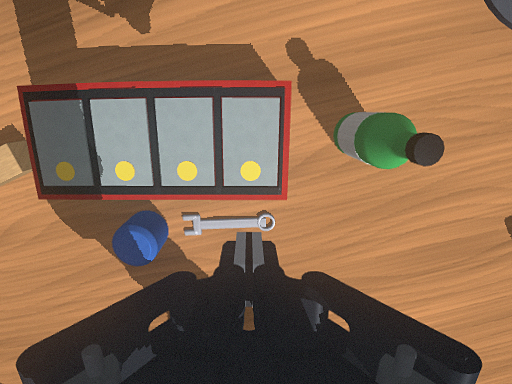

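The wrist view confirms the four marks (row ≈170, columns 65, 124, 187, 250), with the tool aligned to the box. The bottle is well clear, at (375,140). I'll descend on the first mark.

send_rows(
  targets=[
    [-1,0,-0.0025,-0.06,0],
    [-1,0,-0.0025,-0.12,0],
    [-1,0,-0.0025,-0.17,0],
    [-1,0,-0.0025,-0.19,0],
    [-1,0,-0.0025,-0.2,0],
    [-1,0,-0.0025,-0.203,0],
    [-1,0,-0.0025,-0.203,0],
    [-1,0,-0.0025,-0.203,0],
  ],
)

```text
time: 2.65
position: [0.4832, -0.0643, 0.1313]
orientation: [3.119, -0.371, 0.003]
wrist_force: [-0.7, 0.2, -0.9]
grip_width: -0.0003
grasp_force: 0.0
```

send_rows(
  targets=[
    [-1,0,0,-0.003,0],
    [-1,0,0,-0.004,0],
    [-1,0,0,-0.004,0],
  ],
)

```text
time: 3.02
position: [0.4824, -0.0641, 0.1263]
orientation: [3.12, -0.371, -0.0]
wrist_force: [-0.2, -0.8, 0.0]
grip_width: -0.0001
grasp_force: 0.0
```

send_rows(
  targets=[
    [-1,0.001,0.002,-0.002,0],
    [-1,0.001,0.002,-0.003,0],
    [-1,0.001,0.002,-0.003,0],
  ],
)

```text
time: 3.4
position: [0.4834, -0.0621, 0.1232]
orientation: [-3.12, 0.371, 0.001]
wrist_force: [1.2, 0.1, 0.6]
grip_width: 0.0001
grasp_force: 0.0
```

send_rows(
  targets=[
    [-1,0,0,-0.001,0],
    [-1,0,0,-0.001,0],
    [-1,0,0,-0.001,0],
  ],
)

```text
time: 3.78
position: [0.4835, -0.0622, 0.1224]
orientation: [3.119, -0.371, -0.0]
wrist_force: [-0.6, 0.6, 1.0]
grip_width: -0.0
grasp_force: 0.0
```

send_rows(
  targets=[
    [-1,0,0,-0.001,0],
    [-1,0,0,-0.001,0],
    [-1,0,0,-0.001,0],
  ],
)

```text
time: 4.15
position: [0.4836, -0.0622, 0.1215]
orientation: [3.119, -0.371, 0.0]
wrist_force: [-1.1, 0.4, 1.7]
grip_width: 0.0001
grasp_force: 1.0
```

send_rows(
  targets=[
    [-1,0,0,-0.001,0],
    [-1,0,0,-0.001,0],
    [-1,0,0,-0.001,0],
  ],
)

```text
time: 4.53
position: [0.4837, -0.0622, 0.1206]
orientation: [3.119, -0.371, 0.0]
wrist_force: [-0.8, 0.2, 4.6]
grip_width: 0.0001
grasp_force: 2.7
```

send_rows(
  targets=[
    [-1,0,0,-0.0005,0],
    [-1,0,0,-0.0005,0],
    [-1,0,0,-0.0005,0],
  ],
)

```text
time: 4.9
position: [0.4837, -0.0622, 0.1202]
orientation: [3.119, -0.371, 0.0]
wrist_force: [-0.4, 0.2, 7.1]
grip_width: -0.0001
grasp_force: 3.0
```

The force climbs with depth, so this flap is latched. Moving to the next mark.

send_rows(
  targets=[
    [-1,0,0,0.03,0],
    [-1,0.01,0.04,0.03,0],
    [-1,0.019,0.08,0.03,0],
    [-1,0.019,0.08,0.03,0],
    [-1,0.019,0.08,0.01,0],
    [-1,0.019,0.08,0.004,0],
    [-1,0.019,0.08,0.002,0],
    [-1,0.019,0.08,0.001,0],
    [-1,0.019,0.08,0.001,0],
    [-1,0.019,0.08,0.001,0],
  ],
)

```text
time: 6.15
position: [0.503, 0.018, 0.1212]
orientation: [-3.119, 0.371, -0.002]
wrist_force: [-0.3, -0.2, 0.4]
grip_width: -0.0
grasp_force: 0.0
```

send_rows(
  targets=[
    [-1,0,0,-0.001,0],
    [-1,0,0,-0.001,0],
    [-1,0,0,-0.001,0],
  ],
)

```text
time: 6.52
position: [0.5029, 0.0179, 0.1201]
orientation: [-3.12, 0.371, -0.001]
wrist_force: [0.2, -0.1, 1.7]
grip_width: 0.0001
grasp_force: 1.0
```

send_rows(
  targets=[
    [-1,0,0,-0.001,0],
    [-1,0,0,-0.001,0],
    [-1,0,0,-0.001,0],
  ],
)

```text
time: 6.9
position: [0.5028, 0.0179, 0.1189]
orientation: [-3.119, 0.371, -0.001]
wrist_force: [1.7, -0.5, 2.5]
grip_width: -0.0001
grasp_force: 0.9
```

send_rows(
  targets=[
    [-1,0,0,-0.001,0],
    [-1,0,0,-0.001,0],
    [-1,0,0,-0.001,0],
  ],
)

```text
time: 7.28
position: [0.5025, 0.0179, 0.1178]
orientation: [3.12, -0.371, -0.0]
wrist_force: [2.3, 0.6, 1.0]
grip_width: -0.0001
grasp_force: 0.9
```

send_rows(
  targets=[
    [-1,0,0,-0.001,0],
    [-1,0,0,-0.002,0],
    [-1,0,0,-0.002,0],
  ],
)

```text
time: 7.65
position: [0.5024, 0.0178, 0.1157]
orientation: [3.119, -0.371, -0.001]
wrist_force: [0.3, 0.1, 2.2]
grip_width: -0.0001
grasp_force: 0.8
```

The force stays flat at about 2 N, 6 mm down, so this is the loose flap. I'll push it down, following the arc.

send_rows(
  targets=[
    [-1,0.001,0,-0.004,0],
    [-1,0.002,-0.0005,-0.008,0],
    [-1,0.004,-0.001,-0.012,0],
    [-1,0.006,-0.0015,-0.016,0],
    [-1,0.008,-0.002,-0.02,0],
    [-1,0.01,-0.0025,-0.024,0],
    [-1,0.012,-0.003,-0.028,0],
    [-1,0.014,-0.0035,-0.032,0],
    [-1,0.016,-0.004,-0.035,0],
    [-1,0.016,-0.004,-0.036,0],
    [-1,0.016,-0.004,-0.036,0],
  ],
)

```text
time: 9.02
position: [0.5187, 0.0138, 0.0798]
orientation: [3.12, -0.371, 0.0]
wrist_force: [-0.3, -0.3, 0.1]
grip_width: -0.0002
grasp_force: 0.0
```

send_rows(
  targets=[
    [-1,0,0,-0.002,0],
    [-1,0,0,-0.002,0],
    [-1,0,0,-0.002,0],
  ],
)

```text
time: 9.4
position: [0.5183, 0.0138, 0.0776]
orientation: [3.119, -0.371, -0.001]
wrist_force: [-1.1, 0.2, 0.7]
grip_width: -0.0
grasp_force: 0.0
```

send_rows(
  targets=[
    [-1,0,0,-0.002,0],
    [-1,0,0,-0.003,0],
    [-1,0,0,-0.003,0],
  ],
)

```text
time: 9.78
position: [0.5185, 0.0139, 0.0748]
orientation: [3.12, -0.371, -0.0]
wrist_force: [-0.2, 0.3, -0.1]
grip_width: 0.0004
grasp_force: 0.3
```

send_rows(
  targets=[
    [-1,0,0,-0.002,0],
    [-1,0,0,-0.002,0],
    [-1,0,0,-0.002,0],
  ],
)

```text
time: 10.15
position: [0.5182, 0.0138, 0.0725]
orientation: [3.119, -0.371, -0.001]
wrist_force: [-0.1, 0.6, 0.3]
grip_width: 0.0
grasp_force: 0.0
```

send_rows(
  targets=[
    [-1,0,0,-0.002,0],
    [-1,0,0,-0.003,0],
    [-1,0,0,-0.003,0],
  ],
)

```text
time: 10.52
position: [0.5187, 0.0138, 0.0712]
orientation: [3.118, -0.371, -0.0]
wrist_force: [-3.8, -0.7, 13.1]
grip_width: 0.0001
grasp_force: 5.7
```

```bash
python3 - <<'E'
from h import *
im=env.capture("wrist");a=env.capture("scene");
cv2.imwrite("pics/w1.png",np.hstack([cv2.resize(im,(400,300)),cv2.resize(a[130:260,180:360],(400,300))]))
for n,i in(("wrist",im),("scene",a)):
    ci=env.camera_info(n)
    for c,st in yellow(i): print(n,c,st)
E
```

```text
wrist [247.42205323 231.93155894] [225 228  47  11 263]
wrist [ 47.63193768 323.88607595] [  28  309   49   35 1027]
wrist [453.28052805 325.94884488] [420 310  49  33 606]
scene [360.79892337  61.30842305] [ 329   31   67   58 3158]
scene [221.29090909 185.94545455] [217 183  10   7  55]
scene [282.96296296 185.24074074] [279 182   9   7  54]
scene [313.625      184.92857143] [309 182  10   7  56]
```

View pics/w1.png

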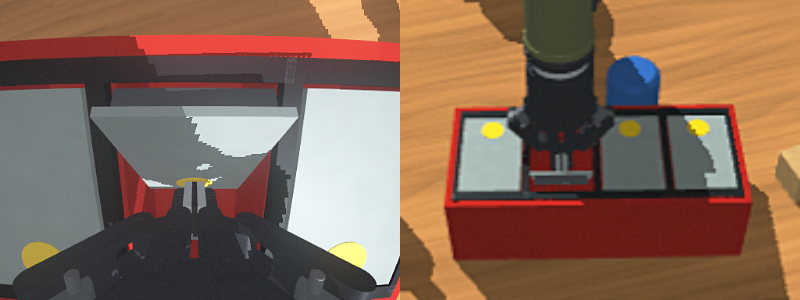

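The left half shows the flap tipped steeply and the fingertip at its yellow mark, around (195,182). With 13 N of reaction, it's against its stop. I'll withdraw back and up.

send_rows(
  targets=[
    [-1,-0.002,0.0005,0.003,0],
    [-1,-0.006,0.0015,0.015,0],
    [-1,-0.008,0.002,0.04,0],
    [-1,-0.008,0.002,0.08,0],
    [-1,-0.008,0.002,0.14,0],
    [-1,-0.008,0.002,0.2,0],
    [-1,-0.008,0.002,0.24,0],
    [-1,-0.008,0.002,0.24,0],
    [-1,-0.008,0.002,0.24,0],
  ],
)

```text
time: 11.75
position: [0.51, 0.0159, 0.3094]
orientation: [3.119, -0.371, -0.001]
wrist_force: [-0.7, -0.5, -0.5]
grip_width: 0.0001
grasp_force: 0.0
```

```bash
python3 - <<'E'
from h import *
ci=env.camera_info("wrist");im=env.capture("wrist");cv2.imwrite("pics/w2.png",im)
for c,st in yellow(im): print(c,st,onplane(ci,*c,.1).round(4),onplane(ci,*c,.049).round(4))
E
```

```text
[248.23489933 154.67785235] [239 150  19  10 149] [0.5336 0.0102 0.1   ] [0.5264 0.012  0.049 ]
[115.27710843 180.96084337] [106 171  20  21 332] [0.5412 0.1768 0.1   ] [0.5351 0.2044 0.049 ]
[180.97953216 180.88304094] [171 171  21  21 342] [0.5219 0.0973 0.1   ] [0.5128 0.1126 0.049 ]
[315.43195266 181.06213018] [305 171  21  21 338] [ 0.4833 -0.0619  0.1   ] [ 0.4683 -0.0713  0.049 ]
```

View pics/w2.png

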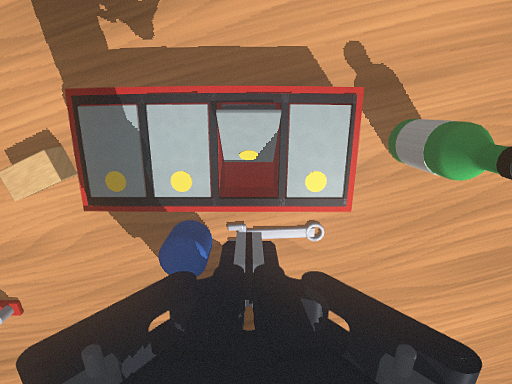

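The third flap from the left is wide open. Its mark at (248,155) maps to (0.5264, 0.012), exactly where it should be at 0.9 rad. The other flaps are shut and nothing else has moved.

```bash
python3 -c "
from rig import env
print(env.close_job())"
```

```text
the job is handed in; nothing more can be done
None
```

I found the loose flap on the second press (second from the box's -y end), pushed it open to its 0.9 rad stop and withdrew the hand, leaving it open; the first flap I pressed was latched, the other two weren't touched, and the job is handed in.

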